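# Sweep the brass spacers into the parts fence

### The job

Three loose brass spacers lie on the green bench mat. With the tips of the fingers, sweep each of them along the mat into the yellow-and-black three-sided fence, wholly inside its open side, and let them rest there. Slide them smoothly - do not lift, carry or flick them - and leave the white nylon spacer and everything else on the bench where it lies.

Things in the scene. Friction and masses are not known exactly. Their poses are not given: they have to be found in the camera images.
- brass_a: square brass spacer block, 30 x 30 mm and 16 mm high, with a round dark hole drawn in its top; loose, 70 to 130 g; slides on the mat when pushed low on a side; origin: centre of its underside, z up, x and y along its sides
- brass_b: square brass spacer block, 30 x 30 mm and 16 mm high, with a round dark hole drawn in its top; like brass_a; origin: centre of its underside, z up, x and y along its sides
- brass_c: square brass spacer block, 30 x 30 mm and 16 mm high, with a round dark hole drawn in its top; like brass_a; origin: centre of its underside, z up, x and y along its sides
- fence: three-sided fence fixed to the mat, yellow with black stripes, walls 25 mm high, 8 mm thick; inside 200 mm wide (own x), 130 mm deep (own y). Its +y side is open, without sill; no raised floor: white film level with the mat. Origin: centre of the inside at mat height, z up; inner wall faces at x = -100, x = +100 and y = -65 mm, open side at y = +65 mm
- mouth (a point): middle of the fence's open side, at mat height, 65 mm along the fence's +y from its origin
- nylon: square white nylon spacer block, 30 x 30 mm and 16 mm high, with a round dark hole drawn in its top; loose and light (about 20 g); to be left alone; origin: centre of its underside, z up, x and y along its sides
- spool: blue and silver solder spool standing on its flange, 56 mm diameter, 40 mm high; loose, leave alone; origin: centre of its underside
- fan: black square cooling fan standing upright, 25 mm thick (x) by 80 mm wide (y) by 80 mm high; loose, leave alone; origin: centre of its underside
- board: green panel of small white circuit tiles lying flat, 80 mm (x) by 100 mm (y), 5 mm high; loose, leave alone; origin: centre of its underside
- marker: blue marker with a white cap, 135 mm long (x), 14 mm thick, lying; loose, leave alone; origin: middle of its underside
- magazine: black card magazine with a yellow band, 120 mm (x) by 150 mm (y), 98 mm high, full of cards; loose, heavy, leave alone; origin: centre of its underside
- screwdriver: screwdriver lying along its x axis, handle to -x, 200 mm long and 26 mm thick; loose, leave alone; origin: middle of its underside
Things that resemble listed ones, but are neither listed nor needed, are in the scene too. Leave any pink, purple or red look-alike of the brass_b alone.

How it is judged:
By the outcome, as a careful person would: the job done as asked, in the order asked, and still so for the second after the job is handed in, with the robot touching nothing.
It also fails if it takes over 64 s, if anything falls off the work surface, if the arm or the gripper's body presses on something with over 40 N, if the wrist force passes 120 N, or if a joint passes its speed limit or range.

### The arm

A 6-joint arm with a two-finger parallel gripper is mounted at the origin on the work surface. World frame = base frame: x ahead of the robot, y to its left, z up, the work surface at z = 0. Lengths are in m, angles in degrees, forces in N, time in s.
With the tool pointing down it reaches from about 0.35 to 0.875 m from the base axis. Payload 4.2 kg.
Tool frame: the origin (TCP) lies on the centre line of the jaws, within the pads' length; the fingertips stand 8 mm ahead of it and the grasp point (between the pads) lies 11 mm behind it (bot.tip_reach is the distance from the TCP to the fingertips, in m); z points along the fingers, y is the line along which they close (so a half turn about z gives the same grasp; the last joint's range is limited). The gripper opens to 85 mm and grips with 20 to 120 N. Pads are 22 mm wide; open, the fingers measure 114 mm over their backs; the gripper's body (76 mm by 85 mm) begins 54 mm behind the grasp point. The pads swing forward as they close: fully open they stand 13 mm farther back than shut.
Start: joints at [81.28, 22.042, 0.453, 0, -68.411, -14.817], TCP at [0.25, 0.573, 0.239] pointing down, gripper open.
Joint ranges: [-179.83, 179.83], [-69.29, 118.12], [-61.27, 80.66], [-181.25, 117.63], [-171.15, -9.14], [-177.46, 177.46]. Speed limits (degrees/s): [159.86, 159.86, 180, 180, 180, 180].

### API

Orientations are given as a 3x3 rotation matrix whose columns are the frame's x, y, z axes.
In Python, from station import bot gives the robot as it stands.
- The arm moves only by the tool drive_tool, never from a script. Its argument "rows" is a list of rows, each a list of 3 entries, a list of its own where there are three numbers: the closure, from -1 (fully open) to 1 (shut), then the shift along the tool's x, y, z in cm, then the turn, a rotation vector about the tool's x, y, z in rad. A call has 1 to 8 rows; each row shifts and turns the commanded pose from where the row before left it, along the tool's axes as they then stand; what a row does not reach is not made up. A row lasts 1/12 s, in which the tool goes at most 41.7 mm and 7.16 degrees, less where a joint would pass 70% of its speed; a pose out of reach is approached as far as the arm can. A call is refused whole if a number of a shift passes 4.17 or a number of a turn 0.125, either way. A call with a gripper value outside its range is refused whole. The fingers move at their own pace and stop on an object; the grip force is fixed at half the most. Time passes only in rows, so rows that do not move let the fingers close. It gives the time, the measured TCP pose, the force, the opening and the grip force at its end, in the units of the state.
- bot.get_state(): the state, without advancing time (a new reading comes with each control period).
- bot.read_camera(name): name is "side" or "top"; returns the picture (400x640x3 uint8, red, green, blue); there is no depth.
- bot.get_calibration(name): a dict with "fx", "fy", "cx", "cy" (pixels), "xyz" and "attitude" of the camera in the world. Camera axes: x right, y up, looking along -z (the intrinsics and any distortion apply to the point x, -y, -z); pixel columns grow to the right and rows downward; lengths in m; the calibration is good to about 2 mm. A picture is of the moment at which its call begins. get_calibration takes no time and is no camera call.
- bot.hand_in(): hands the job in; it is judged then, once.
The state is a dict: "time": time; "joint_pos": joint angles; "qd": joint speeds; "tau": joint torques, N m; "position": TCP position; "eef_rot": TCP orientation; "wrist_force": force on the tool from outside, world axes, zero at the start; "wrist_torque": the same for the moment, N m; "opening": finger opening in m; "gripper_force": force on a finger pad.
Only numpy, scipy, OpenCV 4.12 (cv2) and the standard library are available. Lean on these libraries where they do the work, as an engineer would, in place of code of your own. Each camera call takes 0.05 s, during which the arm holds its last target. There are 200 camera calls.

## Working session

There is one attempt and no reset: what is moved stays moved. The work goes in short steps, Python scripts to look and compute and a tool call to move; the robot and the scene stay as the last step left them, time stands still between calls to the robot, and variables do not carry over. Pictures are saved under pics/ and viewed, at most 10 in all, crops included, and the job is handed in when it is done.

Besides the shell and the picture viewer there is one more tool, called after "Request:" by a JSON object that holds its "fn" and its "kwargs", one argument or row to a line. drive_tool: Moves the arm, as the interface text tells. Its arguments: {"type":"object","properties":{"rows":{"type":"array"}},"required":["rows"]}

```bash
ls; mkdir -p pics
python3 - <<'E'
from station import bot
import cv2,numpy as np
for n in("top","side"):
    im=bot.read_camera(n); cv2.imwrite(f"pics/{n}0.png",im[:,:,::-1]); c=bot.get_calibration(n); print(n,c)
s=bot.get_state();print(s["time"],s["position"],s["eef_rot"],s["opening"],bot.tip_reach)
E
```

```text
pics
top {'fx': 386.96578638596026, 'fy': 386.96578638596026, 'cx': 318.8279412127996, 'cy': 202.4823045840383, 'xyz': array([0.35361752, 0.00973437, 1.33182589]), 'attitude': array([[-0.01933309,  0.98700459, -0.1595248 ],
       [-0.99980778, -0.01856496,  0.00630419],
       [ 0.00326069,  0.15961602,  0.98717379]])}
side {'fx': 451.0639348522359, 'fy': 451.0639348522359, 'cx': 319.7851880137283, 'cy': 201.80993545815485, 'xyz': array([0.04053641, 0.78833857, 1.15425452]), 'attitude': array([[-0.82338293,  0.429702  , -0.37067066],
       [-0.56748264, -0.62116113,  0.5404834 ],
       [ 0.00200059,  0.65537397,  0.7553019 ]])}
0.1 [0.24937928 0.57254571 0.23834666] [[ 9.16752266e-01 -3.99455683e-01 -6.63803955e-04]
 [-3.99456217e-01 -9.16750456e-01 -1.82543620e-03]
 [ 1.20638286e-04  1.93863339e-03 -9.99998114e-01]] 0.0853580182507655 0.008
```

View pics/top0.png

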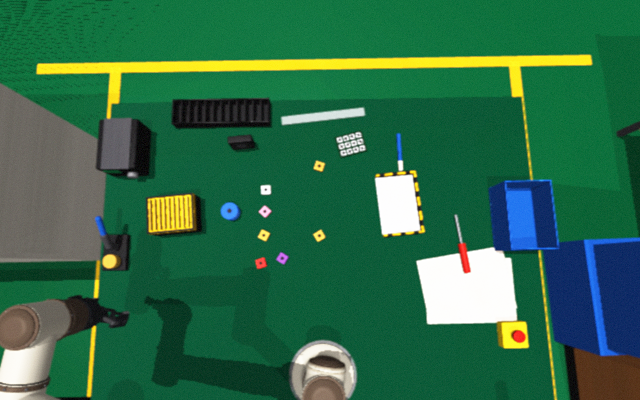

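View pics/side0.png

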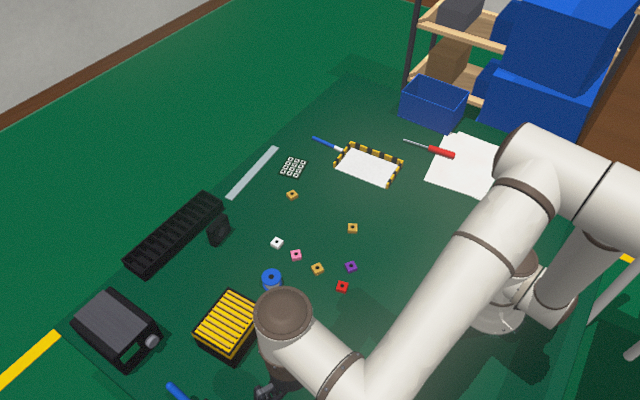

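Top view candidates: the brass-coloured blocks are at (319,166), (319,236) and (264,235). The look-alikes are white (265,189), pink (265,211), purple (282,258) and red (261,263). The fence is at (375-425, 170-236) with its open side to the left (+y). I'll measure these and check one crop.

```bash
cat > h.py <<'E'
from station import bot
import cv2,numpy as np
def ray(c,u,v,z):
    d=np.array([(u-c["cx"])/c["fx"],-(v-c["cy"])/c["fy"],-1.]);d=c["attitude"]@d
    return c["xyz"]+d*(z-c["xyz"][2])/d[2]
def pix(c,p):
    q=c["attitude"].T@(np.array(p)-c["xyz"]);return np.array([c["cx"]+c["fx"]*q[0]/-q[2],c["cy"]-c["fy"]*q[1]/-q[2]])
def blobs(n="top",im=None,box=(220,130,440,290),z=.013):
    im=bot.read_camera(n) if im is None else im
    c=bot.get_calibration(n);h=cv2.cvtColor(im,cv2.COLOR_RGB2HSV)
    out=[]
    m=((h[...,1]>60)&(h[...,2]>90)&((h[...,0]<35)|(h[...,0]>100)))|((h[...,1]<=60)&(h[...,2]>130))
    m=m.astype(np.uint8);k=np.zeros_like(m);k[box[1]:box[3],box[0]:box[2]]=1;m*=k
    for ct in cv2.findContours(m,cv2.RETR_EXTERNAL,cv2.CHAIN_APPROX_NONE)[0]:
        a=cv2.contourArea(ct)
        if a<25: continue
        f=np.zeros_like(m);cv2.drawContours(f,[ct],-1,1,-1)
        ys,xs=np.nonzero(f);hue=np.median(h[(f>0)&(m>0)],axis=0)
        P=np.array([ray(c,x,y,z)[:2] for x,y in zip(*ct[:,0].T)],dtype=np.float32)
        r=cv2.minAreaRect(P*1000)
        out.append((round(xs.mean(),1),round(ys.mean(),1),a,hue.astype(int).tolist(),ray(c,xs.mean(),ys.mean(),z)[:2].round(4).tolist(),[np.round(t,0).tolist() for t in r]))
    return out,im
E
python3 - <<'E'
from h import *
for n,box in(("top",(215,130,440,290)),("side",(225,130,410,300))):
    o,im=blobs(n,box=box);print(n)
    for b in o:print(b)
    if n=="top":cv2.imwrite("pics/c1.png",cv2.resize(im[140:280,220:440],None,fx=3.6,fy=3.6,interpolation=cv2.INTER_CUBIC)[:,:,::-1])
E
```

```text
top
(np.float64(260.4), np.float64(262.7), 95.5, [1, 183, 247], [0.3652, 0.2018], [[365.0, 202.0], [35.0, 37.0], 17.0])
(np.float64(429.0), np.float64(272.8), 629.5, [30, 2, 254], [0.3207, -0.3639], [[322.0, -361.0], [79.0, 109.0], 89.0])
(np.float64(281.9), np.float64(257.8), 90.0, [140, 133, 215], [0.3801, 0.1294], [[380.0, 129.0], [35.0, 34.0], 56.0])
(np.float64(319.0), np.float64(235.4), 87.0, [26, 155, 249], [0.453, 0.003], [[453.0, 3.0], [35.0, 34.0], 33.0])
(np.float64(263.5), np.float64(234.8), 84.0, [26, 152, 250], [0.4589, 0.1917], [[459.0, 191.0], [34.0, 33.0], 63.0])
(np.float64(264.6), np.float64(211.1), 82.5, [162, 53, 251], [0.5403, 0.1882], [[540.0, 188.0], [35.0, 32.0], 45.0])
(np.float64(229.9), np.float64(211.0), 254.0, [106, 186, 249], [0.5428, 0.3074], [[543.0, 307.0], [63.0, 62.0], 1.0])
(np.float64(265.3), np.float64(189.4), 83.5, [68, 1, 251], [0.6163, 0.1861], [[616.0, 187.0], [35.0, 32.0], 89.0])
(np.float64(318.9), np.float64(165.8), 82.0, [25, 160, 246], [0.6971, -0.0014], [[697.0, -1.0], [36.0, 35.0], 70.0])
(np.float64(398.5), np.float64(200.3), 2595.0,
[... 1020 characters left out ...]
float64(352.4), np.float64(227.6), 81.0, [21, 150, 192], [0.4532, 0.0021], [[452.0, 3.0], [29.0, 41.0], 32.0])
(np.float64(291.8), np.float64(194.5), 75.0, [21, 149, 175], [0.6974, -0.0011], [[697.0, -2.0], [35.0, 39.0], 72.0])
(np.float64(295.9), np.float64(167.6), 174.5, [51, 11, 170], [0.7629, -0.1132], [[763.0, -114.0], [44.0, 90.0], 14.0])
(np.float64(286.2), np.float64(165.1), 66.5, [53, 11, 172], [0.7994, -0.1037], [[800.0, -105.0], [19.0, 90.0], 14.0])
(np.float64(251.1), np.float64(172.6), 466.5, [95, 23, 192], [0.8788, -0.0027], [[880.0, -13.0], [31.0, 300.0], 6.0])
(np.float64(364.8), np.float64(163.8), 1740.5, [24, 2, 234], [0.57, -0.2709], [[632.0, -272.0], [363.0, 166.0], 5.0])
```

View pics/c1.png

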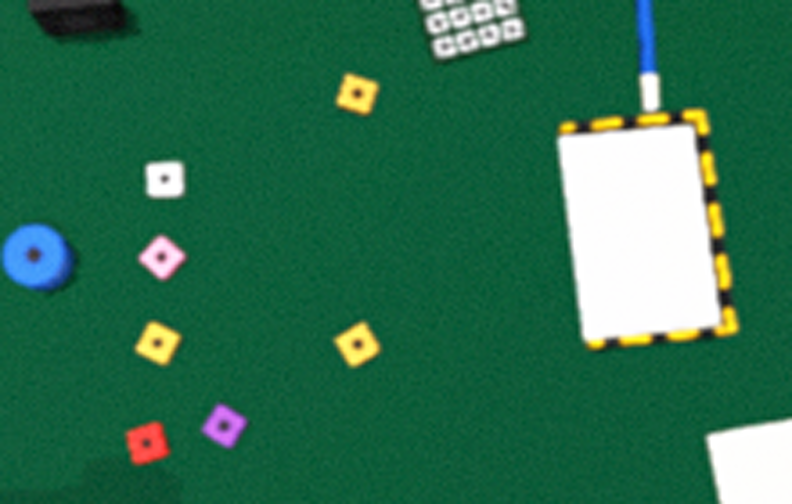

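The crop shows brass at crop (358,94), (358,345) and (158,343). White, pink, red and purple are clearly distinct. Both views agree within about 1.5 mm. Next I'll fix the fence pose from the film corners.

Run:
```python
from h import *
c=bot.get_calibration("top");s=bot.get_calibration("side")
im=bot.read_camera("top");h=cv2.cvtColor(im,cv2.COLOR_RGB2HSV)
m=((h[...,1]<40)&(h[...,2]>190)).astype(np.uint8);k=np.zeros_like(m);k[172:240,370:425]=1;m*=k
n,l,st,_=cv2.connectedComponentsWithStats(m);i=1+st[1:,4].argmax();
ct=max(cv2.findContours((l==i).astype(np.uint8),0,1)[0],key=cv2.contourArea)
P=np.array([ray(c,x,y,0)[:2]*1000 for x,y in ct[:,0]],np.float32);r=cv2.minAreaRect(P);print(r,cv2.boxPoints(r).round())
q=cv2.approxPolyDP(ct,4,True)[:,0];print([(p.tolist(),ray(c,*p,0)[:2].round(4).tolist()) for p in q])
F=np.array(r[0])/1000
for nm,t in(("A",(.697,-.0015)),("C",(.453,.0025)),("B",(.459,.1915))):print(nm,np.degrees(np.arctan2(*(F-t)[::-1])))
```

```text
((560.3776245117188, -271.0445861816406), (200.4967803955078, 132.84934997558594), 4.663167476654053) [[ 455. -213.]
 [ 466. -345.]
 [ 666. -329.]
 [ 655. -197.]]
[([411, 175], [0.661, -0.326]), ([375, 178], [0.6525, -0.1984]), ([382, 233], [0.4583, -0.2143]), ([419, 229], [0.4696, -0.3426])]
A -116.87879704676266
C -68.56792831066252
B -77.63774524874917
```

Request:
{"fn": "drive_tool", "kwargs": {
  "rows": [
    [0.75, [0, 0, 0], [0, 0, 0.12]],
    [0.75, [0, 0, 0], [0, 0, 0.12]],
    [0.75, [0, 0, 0], [0, 0, 0.12]],
    [0.75, [0, 0, 0], [0, 0, 0.12]],
    [0.75, [0, 0, 0], [0, 0, 0.12]],
    [0.75, [0, 0, 0], [0, 0, 0.12]],
    [0.75, [0, 0, 0], [0, 0, 0.12]],
    [0.75, [0, 0, 0], [0, 0, 0.06]]
  ]
}}

```text
time: 0.92
position: [0.2495, 0.5729, 0.2391]
eef_rot: [[0.252, -0.968, -0.0], [-0.968, -0.252, -0.0], [0.0, 0.0, -1.0]]
wrist_force: [0.5, -1.1, 0.2]
opening: 0.0108
gripper_force: 0.0
```

Request:
{"fn": "drive_tool", "kwargs": {
  "rows": [
    [0.75, [0, 0, 0], [0, 0, 0.063]],
    [0.75, [3.5, -0.6, 0.6], [0, 0, 0]],
    [0.75, [3.5, -0.6, 0.6], [0, 0, 0]],
    [0.75, [3.5, -0.6, 0.6], [0, 0, 0]],
    [0.75, [3.5, -0.6, 0.6], [0, 0, 0]],
    [0.75, [3.5, -0.6, 0.6], [0, 0, 0]],
    [0.75, [3.5, -0.6, 0.6], [0, 0, 0]],
    [0.75, [3.5, -0.6, 0.6], [0, 0, 0]]
  ]
}}

```text
time: 1.58
position: [0.3389, 0.3392, 0.1972]
eef_rot: [[0.196, -0.981, 0.0], [-0.981, -0.196, 0.0], [-0.0, -0.0, -1.0]]
wrist_force: [0.4, 0.1, 0.0]
opening: 0.0108
gripper_force: 0.0
```

Request:
{"fn": "drive_tool", "kwargs": {
  "rows": [
    [0.75, [3.5, -0.6, 0.6], [0, 0, 0]],
    [0.75, [3.5, -0.6, 0.6], [0, 0, 0]],
    [0.75, [3.5, -0.6, 0.6], [0, 0, 0]],
    [0.75, [3.5, -0.6, 0.6], [0, 0, 0]],
    [0.75, [3.5, -0.6, 0.6], [0, 0, 0]],
    [0.75, [3.5, -0.6, 0.6], [0, 0, 0]],
    [0.75, [3.5, -0.6, 0.6], [0, 0, 0]],
    [0.75, [0, 0, 0], [0, 0, 0]]
  ]
}}

```text
time: 2.25
position: [0.4277, 0.1043, 0.1541]
eef_rot: [[0.189, -0.982, -0.003], [-0.982, -0.189, -0.002], [0.001, 0.003, -1.0]]
wrist_force: [0.5, -0.3, -0.9]
opening: 0.0107
gripper_force: 0.0
```

Request:
{"fn": "drive_tool", "kwargs": {
  "rows": [
    [0.75, [2.7, -0.28, 0], [0, 0, 0]],
    [0.75, [2.7, -0.28, 0], [0, 0, 0]],
    [0.75, [0, 0, 3], [0, 0, 0]],
    [0.75, [0, 0, 3], [0, 0, 0]],
    [0.75, [0, 0, 3], [0, 0, 0]],
    [0.75, [0, 0, 2.5], [0, 0, 0]],
    [0.75, [0, 0, 1.2], [0, 0, 0]],
    [0.75, [0, 0, 0], [0, 0, 0]]
  ]
}}

```text
time: 2.92
position: [0.4421, 0.0564, 0.0258]
eef_rot: [[0.196, -0.981, -0.006], [-0.981, -0.196, -0.003], [0.002, 0.006, -1.0]]
wrist_force: [0.4, -0.2, -0.2]
opening: 0.0109
gripper_force: 0.0
```

Run:
```python
from h import *
s=bot.get_state();print(s["position"],s["wrist_force"],s["opening"])
im=bot.read_camera("side");cv2.imwrite("pics/s2.png",cv2.resize(im[150:290,230:430],None,fx=4,fy=4,interpolation=cv2.INTER_CUBIC)[:,:,::-1])
```

```text
[0.4421297  0.05644343 0.02584503] [ 0.44686618 -0.2427668  -0.16980311] 0.010884734709850179
```

View pics/s2.png

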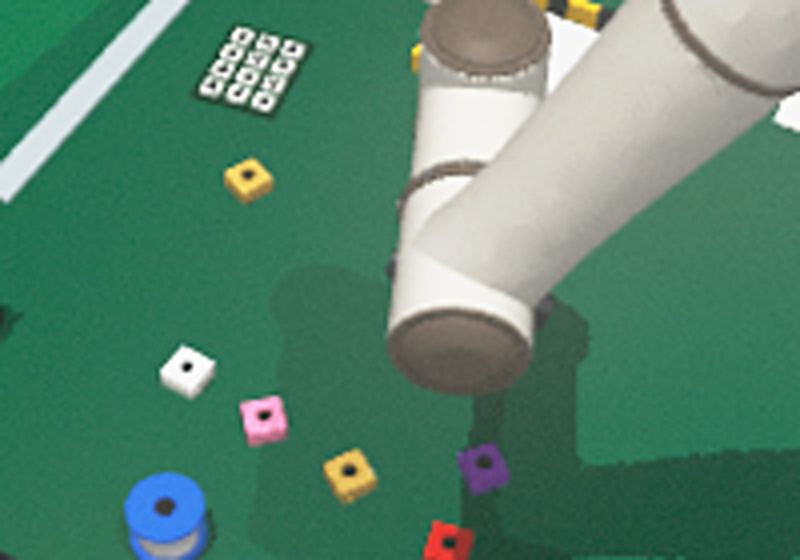

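The arm hides the contact in the side view; the other blocks are unmoved. By the numbers the tool is centred behind C.

Request:
{"fn": "drive_tool", "kwargs": {
  "rows": [
    [0.75, [0, 0, 1.3], [0, 0, 0]],
    [0.75, [0, 0, 0], [0, 0, 0]],
    [0.75, [0.6, 0, 0], [0, 0, 0]],
    [0.75, [0.6, 0, 0], [0, 0, 0]],
    [0.75, [0.5, 0, 0], [0, 0, 0]],
    [0.75, [0.5, 0, 0], [0, 0, 0]],
    [0.75, [0.5, 0, 0], [0, 0, 0]],
    [0.75, [0.5, 0, 0], [0, 0, 0]]
  ]
}}

```text
time: 3.63
position: [0.4506, 0.0252, 0.0157]
eef_rot: [[0.195, -0.981, 0.001], [-0.981, -0.195, 0.0], [-0.0, -0.001, -1.0]]
wrist_force: [0.3, 0.7, 0.3]
opening: 0.0104
gripper_force: 0.3
```

Request:
{"fn": "drive_tool", "kwargs": {
  "rows": [
    [0.75, [0.5, 0, 0], [0, 0, 0]],
    [0.75, [0.6, 0, 0], [0, 0, 0]],
    [0.75, [0.7, 0, 0], [0, 0, 0]],
    [0.75, [0.8, 0, 0], [0, 0, 0]],
    [0.75, [0.8, 0, 0], [0, 0, 0]],
    [0.75, [0.8, 0, 0], [0, 0, 0]],
    [0.75, [0.8, 0, 0], [0, 0, 0]],
    [0.75, [0.8, 0, 0], [0, 0, 0]]
  ]
}}

```text
time: 4.3
position: [0.4616, -0.0321, 0.0153]
eef_rot: [[0.196, -0.981, -0.0], [-0.981, -0.196, -0.0], [0.0, 0.0, -1.0]]
wrist_force: [0.1, 0.7, 1.0]
opening: 0.011
gripper_force: 0.4
```

Run:
```python
from h import *
for n,box in(("top",(215,130,370,290)),("side",(225,130,410,300))):
    o,im=blobs(n,box=box);print(n)
    for b in o:print(b)
    cv2.imwrite(f"pics/{n}3.png",im[:,:,::-1])
a=cv2.imread("pics/top3.png")[130:290,220:440];b=cv2.imread("pics/side3.png")[130:290,220:440]
cv2.imwrite("pics/j3.png",cv2.resize(np.vstack([a,b]),None,fx=1.8*1,fy=1.8,interpolation=cv2.INTER_CUBIC))
```

```text
top
(np.float64(292.6), np.float64(243.7), 3635.5, [20, 34, 168], [0.4266, 0.0929], [[405.0, 60.0], [225.0, 367.0], 18.0])
(np.float64(264.6), np.float64(211.1), 80.5, [167, 74, 238], [0.5402, 0.1883], [[540.0, 188.0], [35.0, 31.0], 44.0])
(np.float64(229.8), np.float64(210.9), 250.5, [107, 193, 239], [0.5432, 0.3077], [[542.0, 308.0], [65.0, 60.0], 45.0])
(np.float64(265.3), np.float64(189.3), 83.0, [80, 2, 241], [0.6164, 0.186], [[616.0, 187.0], [35.0, 32.0], 89.0])
(np.float64(319.0), np.float64(165.9), 80.0, [23, 168, 231], [0.6968, -0.0017], [[697.0, -1.0], [34.0, 35.0], 71.0])
(np.float64(350.4), np.float64(143.6), 375.5, [75, 6, 178], [0.776, -0.1146], [[776.0, -114.0], [71.0, 90.0], 15.0])
side
(np.float64(232.9), np.float64(295.6), 118.5, [24, 174, 247], [0.6035, 0.4019], [[599.0, 393.0], [65.0, 32.0], 35.0])
(np.float64(341.7), np.float64(286.5), 114.0, [2, 193, 223], [0.3654, 0.2017], [[365.0, 202.0], [32.0, 39.0], 17.0])
(np.float64(271.3), np.float64(279.7), 374.5, [108, 188, 240], [0.5463, 0.2994], [[546.0, 299.0], [58.0, 80.0], 51.0])
(np.float64(317.2), np.float64(268
[... 328 characters left out ...]
64(276.4), np.float64(242.6), 104.0, [56, 2, 248], [0.6161, 0.1864], [[616.0, 186.0], [37.0, 40.0], 4.0])
(np.float64(291.8), np.float64(194.6), 76.0, [23, 144, 220], [0.6972, -0.0009], [[697.0, -2.0], [35.0, 40.0], 73.0])
(np.float64(292.7), np.float64(166.8), 300.0, [53, 11, 207], [0.7751, -0.1099], [[776.0, -111.0], [71.0, 91.0], 14.0])
(np.float64(251.2), np.float64(172.7), 485.5, [95, 13, 232], [0.8782, -0.0023], [[880.0, -12.0], [33.0, 301.0], 6.0])
(np.float64(401.5), np.float64(138.1), 270.5, [21, 18, 196], [0.5268, -0.4714], [[530.0, -459.0], [73.0, 121.0], 27.0])
(np.float64(364.3), np.float64(165.5), 3789.5, [23, 18, 195], [0.567, -0.2623], [[546.0, -243.0], [342.0, 447.0], 42.0])
```

View pics/j3.png

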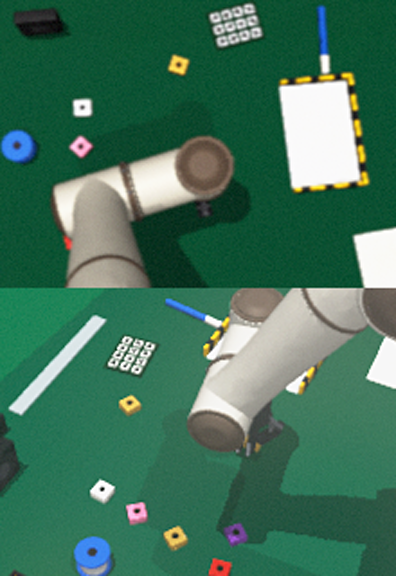

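Brass C is off its old spot and shows at the fingertips (side px about (358,218)). Everything else is unmoved. I'll continue the push.

Request:
{"fn": "drive_tool", "kwargs": {
  "rows": [
    [0.75, [0.8, 0, 0.1], [0, 0, 0]],
    [0.75, [0.9, 0, 0.1], [0, 0, 0]],
    [0.75, [1, 0, 0], [0, 0, 0]],
    [0.75, [1, 0, 0], [0, 0, 0]],
    [0.75, [1, 0, 0], [0, 0, 0]],
    [0.75, [1, 0, 0], [0, 0, 0]],
    [0.75, [1, 0, 0], [0, 0, 0]],
    [0.75, [1, 0, 0], [0, 0, 0]]
  ]
}}

```text
time: 5.07
position: [0.4767, -0.1079, 0.0133]
eef_rot: [[0.195, -0.981, -0.0], [-0.981, -0.195, -0.0], [-0.0, 0.0, -1.0]]
wrist_force: [-0.7, 0.5, -0.6]
opening: 0.0104
gripper_force: 0.2
```

Request:
{"fn": "drive_tool", "kwargs": {
  "rows": [
    [0.75, [1, 0, 0], [0, 0, 0]],
    [0.75, [1, 0, 0], [0, 0, 0]],
    [0.75, [1, 0, 0], [0, 0, 0]],
    [0.75, [1, 0, 0], [0, 0, 0]],
    [0.75, [1, 0, 0], [0, 0, 0]],
    [0.75, [1, 0, 0], [0, 0, 0]],
    [0.75, [1, 0, 0], [0, 0, 0]],
    [0.75, [1, 0, 0], [0, 0, 0]]
  ]
}}

```text
time: 5.73
position: [0.4924, -0.1861, 0.0133]
eef_rot: [[0.196, -0.981, -0.0], [-0.981, -0.196, 0.0], [-0.0, 0.0, -1.0]]
wrist_force: [0.3, 1.3, -0.3]
opening: 0.0108
gripper_force: 0.2
```

Run:
```python
from h import *
im=[]
for n in("top","side"):
    i=bot.read_camera(n);im.append(i[140:250,350:450] if n=="top" else i[120:230,320:420])
cv2.imwrite("pics/j4.png",cv2.resize(np.hstack(im),None,fx=4,fy=4,interpolation=cv2.INTER_CUBIC)[:,:,::-1])
```

```text
(no output)
```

View pics/j4.png

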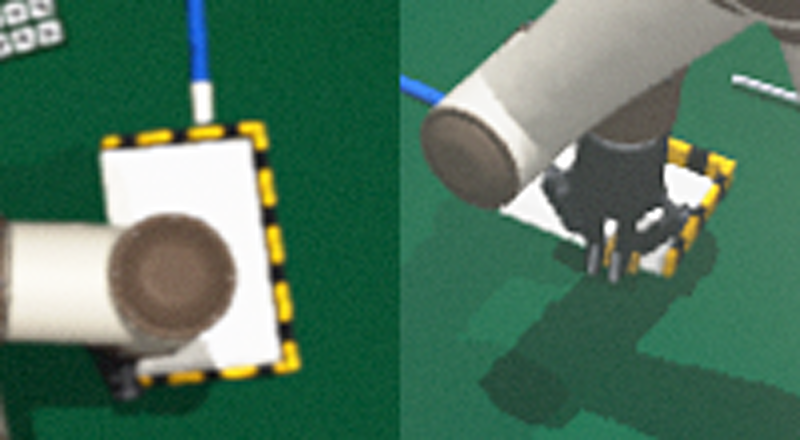

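The side crop shows brass just ahead of the fingers, entering the mouth.

Request:
{"fn": "drive_tool", "kwargs": {
  "rows": [
    [0.75, [1, 0, 0], [0, 0, 0]],
    [0.75, [1, 0, 0], [0, 0, 0]],
    [0.75, [1, 0, 0], [0, 0, 0]],
    [0.75, [1, 0, 0], [0, 0, 0]],
    [0.75, [0.9, 0, 0], [0, 0, 0]],
    [0.75, [0.8, 0, 0], [0, 0, 0]],
    [0.75, [0.6, 0, 0], [0, 0, 0]],
    [0.75, [0.4, 0, 0], [0, 0, 0]]
  ]
}}

```text
time: 6.5
position: [0.5055, -0.2518, 0.0133]
eef_rot: [[0.195, -0.981, 0.0], [-0.981, -0.195, -0.0], [0.0, -0.0, -1.0]]
wrist_force: [0.0, 0.8, 0.8]
opening: 0.0106
gripper_force: 0.4
```

Request:
{"fn": "drive_tool", "kwargs": {
  "rows": [
    [0.75, [0.2, 0, 0], [0, 0, 0]],
    [0.75, [0, 0, 0], [0, 0, 0]],
    [0.75, [-0.5, 0, 0], [0, 0, 0]],
    [0.75, [-1.5, 0, 0], [0, 0, 0]],
    [0.75, [-2, 0, -1], [0, 0, 0]],
    [0.75, [-2, 0, -3], [0, 0, 0]],
    [0.75, [-2, 0, -3], [0, 0, 0]],
    [0.75, [-2, 0, -3], [0, 0, 0]]
  ]
}}

```text
time: 7.17
position: [0.4852, -0.1533, 0.114]
eef_rot: [[0.196, -0.981, -0.002], [-0.981, -0.196, -0.0], [-0.0, 0.002, -1.0]]
wrist_force: [1.5, 0.5, 0.4]
opening: 0.0106
gripper_force: 0.0
```

Request:
{"fn": "drive_tool", "kwargs": {
  "rows": [
    [0.75, [-1.87, -3.27, 0], [0, 0, 0]],
    [0.75, [-1.87, -3.27, 0], [0, 0, 0]],
    [0.75, [-1.87, -3.27, 0], [0, 0, 0]],
    [0.75, [-1.87, -3.27, 0], [0, 0, 0]],
    [0.75, [-1.87, -3.27, 0], [0, 0, 0]],
    [0.75, [-1.87, -3.27, 0], [0, 0, 0]],
    [0.75, [-1.87, -3.27, 0], [0, 0, 0]],
    [0.75, [-1.87, -3.27, 0], [0, 0, 0]]
  ]
}}

```text
time: 7.83
position: [0.714, 0.0454, 0.1132]
eef_rot: [[0.197, -0.98, -0.001], [-0.98, -0.197, -0.0], [-0.0, 0.001, -1.0]]
wrist_force: [1.1, -0.2, 0.4]
opening: 0.0109
gripper_force: 0.0
```

Request:
{"fn": "drive_tool", "kwargs": {
  "rows": [
    [0.75, [0, 0, 0], [0, 0, 0.1]],
    [0.75, [0, 0, 0], [0, 0, 0.1]],
    [0.75, [0, 0, 0], [0, 0, 0.1]],
    [0.75, [0, 0, 0], [0, 0, 0.1]],
    [0.75, [0, 0, 0], [0, 0, 0.1]],
    [0.75, [0, 0, 0], [0, 0, 0]],
    [0.75, [0, 0, 0], [0, 0, 0]]
  ]
}}

```text
time: 8.42
position: [0.713, 0.0438, 0.1131]
eef_rot: [[-0.295, -0.955, -0.001], [-0.955, 0.295, -0.0], [0.0, 0.001, -1.0]]
wrist_force: [0.2, 0.0, -0.3]
opening: 0.0107
gripper_force: 0.0
```

Run:
```python
from h import *
s=bot.get_state();print(s["position"])
o,im=blobs("top",box=(215,130,440,290))
for b in o:print(b)
cv2.imwrite("pics/j5.png",cv2.resize(im[120:280,220:440],None,fx=3.6,fy=3.6,interpolation=cv2.INTER_CUBIC)[:,:,::-1])
```

```text
[0.71296108 0.04376557 0.11308664]
(np.float64(219.6), np.float64(281.0), 148.0, [21, 29, 220], [0.3073, 0.3378], [[309.0, 337.0], [57.0, 33.0], 1.0])
(np.float64(429.0), np.float64(272.9), 624.5, [30, 3, 251], [0.3205, -0.364], [[322.0, -361.0], [79.0, 109.0], 89.0])
(np.float64(318.8), np.float64(165.8), 67.5, [20, 181, 152], [0.6969, -0.0011], [[697.0, -1.0], [32.0, 32.0], 70.0])
(np.float64(398.4), np.float64(200.3), 2582.5, [23, 1, 251], [0.5693, -0.2741], [[630.0, -269.0], [361.0, 149.0], 5.0])
(np.float64(350.4), np.float64(143.5), 415.5, [75, 6, 179], [0.7762, -0.1147], [[776.0, -115.0], [71.0, 90.0], 15.0])
(np.float64(255.3), np.float64(214.1), 7775.5, [22, 24, 232], [0.5303, 0.2203], [[555.0, 210.0], [569.0, 295.0], 2.0])
```

View pics/j5.png

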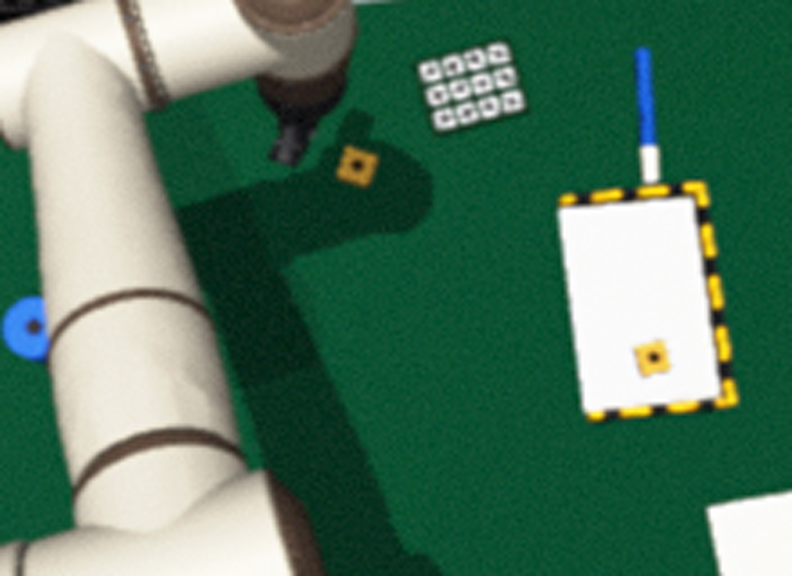

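Brass C rests inside the fence at crop (652,357), and the tool stands behind A (crop (357,166)). Now lower and push A.

Request:
{"fn": "drive_tool", "kwargs": {
  "rows": [
    [0.75, [0, 0.2, 2.5], [0, 0, 0]],
    [0.75, [0, 0, 3], [0, 0, 0]],
    [0.75, [0, 0, 2.5], [0, 0, 0]],
    [0.75, [0, 0, 1.4], [0, 0, 0]],
    [0.75, [0, 0, 0.6], [0, 0, 0]],
    [0.75, [0, 0, 0], [0, 0, 0]],
    [0.75, [0.5, 0, 0], [0, 0, 0]],
    [0.75, [0.5, 0, 0], [0, 0, 0]]
  ]
}}

```text
time: 9.13
position: [0.7096, 0.0343, 0.015]
eef_rot: [[-0.297, -0.955, 0.003], [-0.955, 0.297, 0.0], [-0.001, -0.003, -1.0]]
wrist_force: [-0.6, -0.3, -0.1]
opening: 0.011
gripper_force: 0.0
```

Request:
{"fn": "drive_tool", "kwargs": {
  "rows": [
    [0.75, [0.5, 0, 0], [0, 0, 0]],
    [0.75, [0.5, 0, 0], [0, 0, 0]],
    [0.75, [0.5, 0, 0], [0, 0, 0]],
    [0.75, [0.6, 0, 0], [0, 0, 0]],
    [0.75, [0.7, 0, 0], [0, 0, 0]],
    [0.75, [0.8, 0, 0], [0, 0, 0]],
    [0.75, [0.9, 0, 0], [0, 0, 0]],
    [0.75, [1, 0, 0], [0, 0, 0]]
  ]
}}

```text
time: 9.8
position: [0.6919, -0.0191, 0.0133]
eef_rot: [[-0.298, -0.954, 0.0], [-0.954, 0.298, -0.0], [0.0, -0.0, -1.0]]
wrist_force: [0.9, 1.2, 0.4]
opening: 0.0105
gripper_force: 0.3
```

Request:
{"fn": "drive_tool", "kwargs": {
  "rows": [
    [0.75, [1, 0, 0], [0, 0, 0]],
    [0.75, [1, 0, 0], [0, 0, 0]],
    [0.75, [1, 0, 0], [0, 0, 0]],
    [0.75, [1, 0, 0], [0, 0, 0]],
    [0.75, [1, 0, 0], [0, 0, 0]],
    [0.75, [1, 0, 0], [0, 0, 0]],
    [0.75, [1, 0, 0], [0, 0, 0]],
    [0.75, [1, 0, 0], [0, 0, 0]]
  ]
}}

```text
time: 10.47
position: [0.6679, -0.0956, 0.0133]
eef_rot: [[-0.298, -0.954, -0.0], [-0.954, 0.298, -0.0], [0.0, 0.0, -1.0]]
wrist_force: [0.1, 0.2, -0.3]
opening: 0.0108
gripper_force: 0.3
```

Run:
```python
from h import *
for n in("top","side"):
    c=bot.get_calibration(n);h=cv2.cvtColor(bot.read_camera(n),cv2.COLOR_RGB2HSV)
    m=((h[...,0]>15)&(h[...,0]<32)&(h[...,1]>110)&(h[...,2]>80)).astype(np.uint8)
    k,l,st,ce=cv2.connectedComponentsWithStats(m)
    for i in range(1,k):
        p=ray(c,*ce[i],.012)
        if st[i,4]>8 and abs(p[0]-.6)<.2 and -.3<p[1]<.25:print(n,ce[i].round(0),st[i,4],p.round(3))
```

```text
top [401. 173.] 32 [ 0.667 -0.289  0.012]
top [354. 177.] 48 [ 0.655 -0.122  0.012]
top [388. 174.] 33 [ 0.663 -0.243  0.012]
top [377. 175.] 15 [ 0.66  -0.205  0.012]
top [401. 219.] 61 [ 0.504 -0.279  0.012]
top [264. 235.] 100 [0.459 0.192 0.012]
top [397. 234.] 27 [ 0.453 -0.262  0.012]
top [385. 235.] 14 [ 0.45  -0.224  0.012]
side [345. 149.] 21 [ 0.671 -0.298  0.012]
side [339. 157.] 23 [ 0.666 -0.251  0.012]
side [334. 164.] 20 [ 0.662 -0.208  0.012]
side [382. 170.] 47 [ 0.504 -0.279  0.012]
side [323. 180.] 27 [ 0.65  -0.119  0.012]
side [391. 178.] 9 [ 0.458 -0.265  0.012]
side [387. 185.] 14 [ 0.452 -0.226  0.012]
side [317. 269.] 106 [0.459 0.192 0.012]
```

Request:
{"fn": "drive_tool", "kwargs": {
  "rows": [
    [0.75, [1, 0, 0], [0, 0, 0]],
    [0.75, [1, 0, 0], [0, 0, 0]],
    [0.75, [1, 0, 0], [0, 0, 0]],
    [0.75, [1, 0, 0], [0, 0, 0]],
    [0.75, [1, 0, 0], [0, 0, 0]],
    [0.75, [1, 0, 0], [0, 0, 0]],
    [0.75, [1, 0, 0], [0, 0, 0]],
    [0.75, [1, 0, 0], [0, 0, 0]]
  ]
}}

```text
time: 11.23
position: [0.644, -0.1721, 0.0133]
eef_rot: [[-0.299, -0.954, -0.0], [-0.954, 0.299, 0.0], [0.0, 0.0, -1.0]]
wrist_force: [-0.0, 0.6, 0.4]
opening: 0.0103
gripper_force: 0.2
```

A is tracking ahead of the fingers, (0.653,-0.121). The outer finger corner would come close to the fence wall, so I'll back off a little, shift 1.2 cm inward and continue.

Request:
{"fn": "drive_tool", "kwargs": {
  "rows": [
    [0.75, [0, 0, 0], [0, 0, 0]],
    [0.75, [-0.5, 0, 0], [0, 0, 0]],
    [0.75, [-0.2, 0.6, 0], [0, 0, 0]],
    [0.75, [0, 0.6, 0], [0, 0, 0]],
    [0.75, [0.3, 0, 0], [0, 0, 0]],
    [0.75, [0.4, 0, 0], [0, 0, 0]],
    [0.75, [0.5, 0, 0], [0, 0, 0]],
    [0.75, [0.6, 0, 0], [0, 0, 0]]
  ]
}}

```text
time: 11.9
position: [0.6299, -0.1781, 0.0135]
eef_rot: [[-0.298, -0.955, 0.001], [-0.955, 0.298, -0.0], [-0.0, -0.001, -1.0]]
wrist_force: [-0.7, -0.8, 0.8]
opening: 0.0107
gripper_force: 0.3
```

Run:
```python
from h import *
im=[]
for n in("top","side"):
    i=bot.read_camera(n);im.append(i[140:250,350:450] if n=="top" else i[120:230,310:410])
    c=bot.get_calibration(n);h=cv2.cvtColor(i,cv2.COLOR_RGB2HSV)
    m=((h[...,0]>15)&(h[...,0]<32)&(h[...,1]>110)&(h[...,2]>80)).astype(np.uint8)
    k,l,st,ce=cv2.connectedComponentsWithStats(m)
    for j in range(1,k):
        p=ray(c,*ce[j],.012)
        if st[j,4]>8 and abs(p[0]-.58)<.08 and -.32<p[1]<-.1:print(n,ce[j].round(0),st[j,4],p.round(3))
cv2.imwrite("pics/j6.png",cv2.resize(np.hstack(im),None,fx=4,fy=4,interpolation=cv2.INTER_CUBIC)[:,:,::-1])
```

```text
top [401. 219.] 59 [ 0.504 -0.279  0.012]
side [382. 170.] 53 [ 0.504 -0.278  0.012]
```

View pics/j6.png

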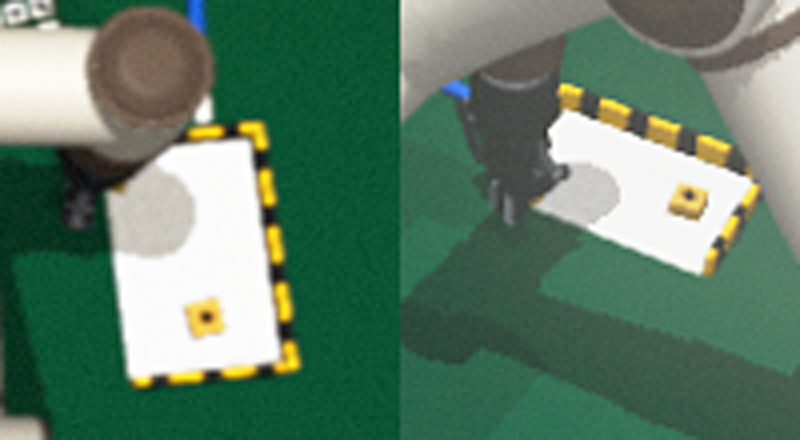

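A's corner shows at top crop (120,186), ahead of the fingers and clear of the wall. I'll push it home.

Request:
{"fn": "drive_tool", "kwargs": {
  "rows": [
    [0.75, [0.8, 0, 0], [0, 0, 0]],
    [0.75, [0.9, 0, 0], [0, 0, 0]],
    [0.75, [1, 0, 0], [0, 0, 0]],
    [0.75, [1, 0, 0], [0, 0, 0]],
    [0.75, [1, 0, 0], [0, 0, 0]],
    [0.75, [0.9, 0, 0], [0, 0, 0]],
    [0.75, [0.7, 0, 0], [0, 0, 0]],
    [0.75, [0.5, 0, 0], [0, 0, 0]]
  ]
}}

```text
time: 12.67
position: [0.6089, -0.244, 0.0133]
eef_rot: [[-0.299, -0.954, -0.0], [-0.954, 0.299, 0.0], [0.0, 0.0, -1.0]]
wrist_force: [1.3, 1.6, 0.7]
opening: 0.0106
gripper_force: 0.3
```

Request:
{"fn": "drive_tool", "kwargs": {
  "rows": [
    [0.75, [0.3, 0, 0], [0, 0, 0]],
    [0.75, [0, 0, 0], [0, 0, 0]],
    [0.75, [-0.5, 0, 0], [0, 0, 0]],
    [0.75, [-1.5, 0, 0], [0, 0, 0]],
    [0.75, [-1.5, 0, -1], [0, 0, 0]],
    [0.75, [-1, 0, -3], [0, 0, 0]],
    [0.75, [-1, 0, -3.5], [0, 0, 0]],
    [0.75, [-1, 0, -3.5], [0, 0, 0]]
  ]
}}

```text
time: 13.33
position: [0.6282, -0.181, 0.1248]
eef_rot: [[-0.296, -0.955, -0.001], [-0.955, 0.296, -0.0], [0.001, 0.001, -1.0]]
wrist_force: [1.3, -0.9, 0.7]
opening: 0.0109
gripper_force: 0.0
```

Request:
{"fn": "drive_tool", "kwargs": {
  "rows": [
    [0.75, [0, 0, 0], [0, 0, -0.1]],
    [0.75, [0, 0, 0], [0, 0, -0.1]],
    [0.75, [0, 0, 0], [0, 0, -0.1]],
    [0.75, [0, 0, 0], [0, 0, -0.1]],
    [0.75, [0, 0, 0], [0, 0, -0.1]],
    [0.75, [-3.4, 0.7, 0], [0, 0, 0]],
    [0.75, [-3.4, 0.7, 0], [0, 0, 0]],
    [0.75, [-3.4, 0.7, 0], [0, 0, 0]]
  ]
}}

```text
time: 14.0
position: [0.5871, -0.0852, 0.1239]
eef_rot: [[0.196, -0.981, 0.001], [-0.981, -0.196, 0.0], [0.0, -0.001, -1.0]]
wrist_force: [0.5, 1.3, 0.0]
opening: 0.0105
gripper_force: 0.0
```

Request:
{"fn": "drive_tool", "kwargs": {
  "rows": [
    [0.75, [-3.4, 0.7, 0], [0, 0, 0]],
    [0.75, [-3.4, 0.7, 0], [0, 0, 0]],
    [0.75, [-3.4, 0.7, 0], [0, 0, 0]],
    [0.75, [-3.4, 0.7, 0], [0, 0, 0]],
    [0.75, [-3.4, 0.7, 0], [0, 0, 0]],
    [0.75, [-3.4, 0.7, 0], [0, 0, 0]],
    [0.75, [-3.4, 0.7, 0], [0, 0, 0]],
    [0.75, [-3.4, 0.7, 0], [0, 0, 0]]
  ]
}}

```text
time: 14.67
position: [0.4778, 0.1712, 0.1244]
eef_rot: [[0.198, -0.98, 0.001], [-0.98, -0.198, 0.001], [-0.001, -0.001, -1.0]]
wrist_force: [0.1, 1.4, -0.2]
opening: 0.0106
gripper_force: 0.0
```

Request:
{"fn": "drive_tool", "kwargs": {
  "rows": [
    [0.75, [-3.4, 0.7, 0], [0, 0, 0]],
    [0.75, [-3.4, 0.7, 0], [0, 0, 0]],
    [0.75, [0, 0, 0], [0, 0, 0]],
    [0.75, [0, 0, 0], [0, 0, 0]]
  ]
}}

```text
time: 15.0
position: [0.4509, 0.2351, 0.1242]
eef_rot: [[0.201, -0.98, 0.001], [-0.98, -0.201, 0.001], [-0.001, -0.001, -1.0]]
wrist_force: [-0.3, 0.0, 0.3]
opening: 0.0111
gripper_force: 0.0
```

Run:
```python
from h import *
i=bot.read_camera("top");c=bot.get_calibration("top");h=cv2.cvtColor(i,cv2.COLOR_RGB2HSV)
m=((h[...,0]>15)&(h[...,0]<32)&(h[...,1]>110)&(h[...,2]>80)).astype(np.uint8)
k,l,st,ce=cv2.connectedComponentsWithStats(m)
for j in range(1,k):
    p=ray(c,*ce[j],.014)
    if st[j,4]>8 and .4<p[0]<.64 and -.33<p[1]<.24:print(ce[j].round(0),st[j],p.round(3))
cv2.imwrite("pics/j7.png",cv2.resize(i[120:280,220:440],None,fx=3.6,fy=3.6,interpolation=cv2.INTER_CUBIC)[:,:,::-1])
```

```text
[398. 188.] [394 184   8   8  61] [ 0.614 -0.273  0.014]
[401. 219.] [397 215   9   9  57] [ 0.504 -0.278  0.014]
[264. 235.] [258 229  12  12  95] [0.459 0.191 0.014]
[397. 234.] [391 233  11   3  26] [ 0.452 -0.261  0.014]
[409. 233.] [405 232  10   3  26] [ 0.456 -0.305  0.014]
[385. 235.] [383 234   6   3  13] [ 0.449 -0.223  0.014]
```

View pics/j7.png

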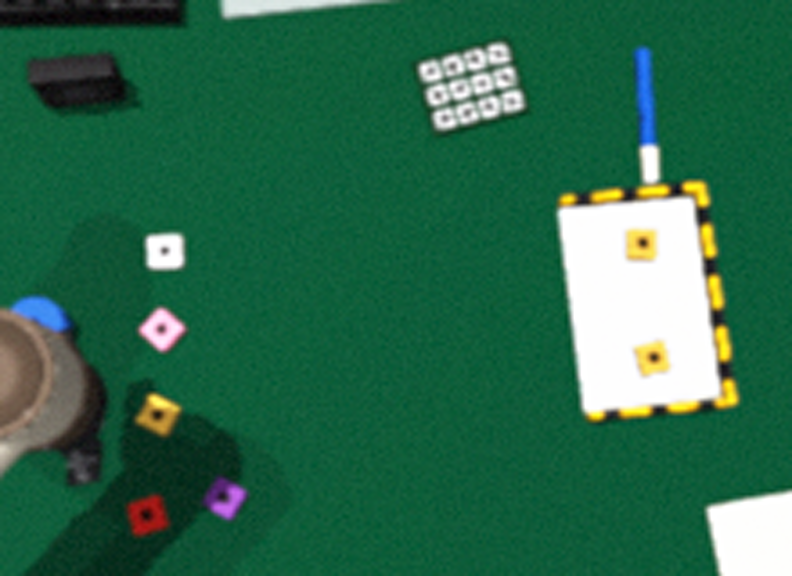

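A is at (0.614,-0.273) and C at (0.504,-0.278), both inside; B and the look-alikes have not moved. B stands nearly corner-on, so I'll offset the pusher 9 mm to +x, lower and push slowly.

Request:
{"fn": "drive_tool", "kwargs": {
  "rows": [
    [0.75, [0, -0.9, 2.5], [0, 0, 0]],
    [0.75, [0, 0, 3], [0, 0, 0]],
    [0.75, [0, 0, 3], [0, 0, 0]],
    [0.75, [0, 0, 1.8], [0, 0, 0]],
    [0.75, [0, 0, 0.8], [0, 0, 0]],
    [0.75, [0, 0, 0], [0, 0, 0]],
    [0.75, [0.4, 0, 0], [0, 0, 0]],
    [0.75, [0.4, 0, 0], [0, 0, 0]]
  ]
}}

```text
time: 15.72
position: [0.4635, 0.2263, 0.0137]
eef_rot: [[0.196, -0.981, 0.002], [-0.981, -0.196, 0.002], [-0.001, -0.003, -1.0]]
wrist_force: [-0.4, 0.6, 0.5]
opening: 0.0108
gripper_force: 0.0
```

Request:
{"fn": "drive_tool", "kwargs": {
  "rows": [
    [0.75, [0.4, 0, 0], [0, 0, 0]],
    [0.75, [0.4, 0, 0], [0, 0, 0]],
    [0.75, [0.5, 0, 0], [0, 0, 0]],
    [0.75, [0.5, 0, 0], [0, 0, 0]],
    [0.75, [0.5, 0, 0], [0, 0, 0]],
    [0.75, [0.5, 0, 0], [0, 0, 0]],
    [0.75, [0.5, 0, 0], [0, 0, 0]],
    [0.75, [0.5, 0, 0], [0, 0, 0]]
  ]
}}

```text
time: 16.38
position: [0.47, 0.1881, 0.0123]
eef_rot: [[0.196, -0.981, -0.0], [-0.981, -0.196, -0.0], [0.0, 0.0, -1.0]]
wrist_force: [-0.6, 0.4, 0.7]
opening: 0.0107
gripper_force: 0.3
```

```bash
cat > loc.py <<'E'
from h import *
s=bot.get_state();T=np.array(s["position"]);print("tcp",T.round(4))
R=np.array(s["eef_rot"])
for n in("top","side"):
    i=bot.read_camera(n);c=bot.get_calibration(n);h=cv2.cvtColor(i,cv2.COLOR_RGB2HSV)
    m=((h[...,0]>13)&(h[...,0]<34)&(h[...,1]>95)&(h[...,2]>60)).astype(np.uint8)
    k,l,st,ce=cv2.connectedComponentsWithStats(m)
    for j in range(1,k):
        p=ray(c,*ce[j],.012);r=R.T@(p-T)
        if st[j,4]>4 and abs(r[0])<.06 and abs(r[1])<.05:print(n,st[j],p.round(3),"tool",r.round(4)[:2])
E
python3 loc.py
```

```text
tcp [0.47   0.1881 0.0123]
top [268 229  12  11  82] [0.462 0.158 0.012] tool [0.028  0.0141]
```

B sits 14 mm off the pusher centre, so I'll back off, recentre and aim slightly more to +x.

Request:
{"fn": "drive_tool", "kwargs": {
  "rows": [
    [0.75, [0, 0, 0], [0, 0, 0]],
    [0.75, [-0.6, 0, 0], [0, 0, 0]],
    [0.75, [-0.2, 0.7, 0], [0, 0, 0]],
    [0.75, [0, 0.7, 0], [0, 0, -0.028]],
    [0.75, [0.4, 0, 0], [0, 0, 0]],
    [0.75, [0.5, 0, 0], [0, 0, 0]],
    [0.75, [0.5, 0, 0], [0, 0, 0]],
    [0.75, [0.6, 0, 0], [0, 0, 0]]
  ]
}}

```text
time: 17.15
position: [0.4593, 0.1739, 0.0124]
eef_rot: [[0.223, -0.975, 0.0], [-0.975, -0.223, 0.0], [-0.0, -0.0, -1.0]]
wrist_force: [0.5, 0.3, 0.2]
opening: 0.0103
gripper_force: 0.4
```

Request:
{"fn": "drive_tool", "kwargs": {
  "rows": [
    [0.75, [0.7, 0, 0], [0, 0, 0]],
    [0.75, [0.8, 0, 0], [0, 0, 0]],
    [0.75, [0.9, 0, 0], [0, 0, 0]],
    [0.75, [0.9, 0, 0], [0, 0, 0]],
    [0.75, [0.9, 0, 0], [0, 0, 0]],
    [0.75, [0.9, 0, 0], [0, 0, 0]],
    [0.75, [0.9, 0, 0], [0, 0, 0]],
    [0.75, [0.9, 0, 0], [0, 0, 0]]
  ]
}}

```text
time: 17.82
position: [0.4747, 0.106, 0.0123]
eef_rot: [[0.223, -0.975, 0.0], [-0.975, -0.223, 0.0], [-0.0, -0.0, -1.0]]
wrist_force: [0.7, 1.0, 0.0]
opening: 0.0108
gripper_force: 0.5
```

```bash
python3 loc.py
```

```text
tcp [0.4747 0.106  0.0123]
top [296 223   6  11  45] [0.48  0.073 0.012] tool [0.0334 0.0025]
```

Request:
{"fn": "drive_tool", "kwargs": {
  "rows": [
    [0.75, [1, 0, 0], [0, 0, 0]],
    [0.75, [1, 0, 0], [0, 0, 0]],
    [0.75, [1, 0, 0], [0, 0, 0]],
    [0.75, [1, 0, 0], [0, 0, 0]],
    [0.75, [1, 0, 0], [0, 0, 0]],
    [0.75, [1, 0, 0], [0, 0, 0]],
    [0.75, [1, 0, 0], [0, 0, 0]],
    [0.75, [1, 0, 0], [0, 0, 0]]
  ]
}}

```text
time: 18.58
position: [0.4925, 0.0279, 0.0123]
eef_rot: [[0.223, -0.975, -0.0], [-0.975, -0.223, -0.0], [0.0, 0.0, -1.0]]
wrist_force: [0.5, -0.6, -0.8]
opening: 0.0109
gripper_force: 0.3
```

Request:
{"fn": "drive_tool", "kwargs": {
  "rows": [
    [0.75, [1, 0, 0], [0, 0, 0]],
    [0.75, [1, 0, 0], [0, 0, 0]],
    [0.75, [1, 0, 0], [0, 0, 0]],
    [0.75, [1, 0, 0], [0, 0, 0]],
    [0.75, [1, 0, 0], [0, 0, 0]],
    [0.75, [1, 0, 0], [0, 0, 0]],
    [0.75, [1, 0, 0], [0, 0, 0]],
    [0.75, [1, 0, 0], [0, 0, 0]]
  ]
}}

```text
time: 19.25
position: [0.5104, -0.05, 0.0123]
eef_rot: [[0.223, -0.975, -0.0], [-0.975, -0.223, -0.0], [0.0, 0.0, -1.0]]
wrist_force: [0.4, 0.2, -0.5]
opening: 0.0106
gripper_force: 0.3
```

```bash
python3 loc.py
```

```text
tcp [ 0.5104 -0.05    0.0123]
side [346 199   2   9  10] [ 0.526 -0.076  0.012] tool [ 0.0289 -0.0099]
```

Request:
{"fn": "drive_tool", "kwargs": {
  "rows": [
    [0.75, [1, 0, 0], [0, 0, 0]],
    [0.75, [1, 0, 0], [0, 0, 0]],
    [0.75, [1, 0, 0], [0, 0, 0]],
    [0.75, [1, 0, 0], [0, 0, 0]],
    [0.75, [1, 0, 0], [0, 0, 0]],
    [0.75, [1, 0, 0], [0, 0, 0]],
    [0.75, [1, 0, 0], [0, 0, 0]],
    [0.75, [1, 0, 0], [0, 0, 0]]
  ]
}}

```text
time: 20.02
position: [0.5282, -0.1281, 0.0123]
eef_rot: [[0.223, -0.975, -0.0], [-0.975, -0.223, 0.0], [-0.0, 0.0, -1.0]]
wrist_force: [0.3, 0.3, -0.1]
opening: 0.0109
gripper_force: 0.3
```

Request:
{"fn": "drive_tool", "kwargs": {
  "rows": [
    [0.75, [1, 0, 0], [0, 0, 0]],
    [0.75, [1, 0, 0], [0, 0, 0]],
    [0.75, [1, 0, 0], [0, 0, 0]],
    [0.75, [0.5, 0, 0], [0, 0, 0]],
    [0.75, [0, 0, 0], [0, 0, 0]]
  ]
}}

```text
time: 20.43
position: [0.5362, -0.1623, 0.0123]
eef_rot: [[0.222, -0.975, 0.001], [-0.975, -0.222, -0.0], [0.0, -0.0, -1.0]]
wrist_force: [-0.0, 0.3, -0.2]
opening: 0.0108
gripper_force: 0.0
```

```bash
python3 loc.py
```

```text
tcp [ 0.5362 -0.1623  0.0123]
side [356 177   3   8  12] [ 0.549 -0.184  0.012] tool [ 0.0245 -0.0077]
```

B is still ahead and on line. Final 7.5 cm, then retreat.

Request:
{"fn": "drive_tool", "kwargs": {
  "rows": [
    [0.75, [0.5, 0, 0], [0, 0, 0]],
    [0.75, [0.9, 0, 0], [0, 0, 0]],
    [0.75, [1.1, 0, 0], [0, 0, 0]],
    [0.75, [1.2, 0, 0], [0, 0, 0]],
    [0.75, [1.1, 0, 0], [0, 0, 0]],
    [0.75, [1, 0, 0], [0, 0, 0]],
    [0.75, [0.8, 0, 0], [0, 0, 0]],
    [0.75, [0.5, 0, 0], [0, 0, 0]]
  ]
}}

```text
time: 21.2
position: [0.5519, -0.2317, 0.0123]
eef_rot: [[0.222, -0.975, 0.0], [-0.975, -0.222, -0.0], [0.0, -0.0, -1.0]]
wrist_force: [-0.2, -0.0, 1.0]
opening: 0.011
gripper_force: 0.4
```

Request:
{"fn": "drive_tool", "kwargs": {
  "rows": [
    [0.75, [0.3, 0, 0], [0, 0, 0]],
    [0.75, [0, 0, 0], [0, 0, 0]],
    [0.75, [-0.5, 0, 0], [0, 0, 0]],
    [0.75, [-1.5, 0, 0], [0, 0, 0]],
    [0.75, [-1.5, 0, -1], [0, 0, 0]],
    [0.75, [-2, 0, -3], [0, 0, 0]],
    [0.75, [-2, 0, -3.5], [0, 0, 0]],
    [0.75, [-2, 0, -3.5], [0, 0, 0]]
  ]
}}

```text
time: 21.87
position: [0.5296, -0.1384, 0.1227]
eef_rot: [[0.224, -0.975, -0.003], [-0.975, -0.224, -0.0], [-0.001, 0.003, -1.0]]
wrist_force: [0.3, -0.4, 0.7]
opening: 0.0107
gripper_force: 0.0
```

Request:
{"fn": "drive_tool", "kwargs": {
  "rows": [
    [0.75, [-4, 0, -1], [0, 0, 0]],
    [0.75, [-4, 0, -1], [0, 0, 0]],
    [0.75, [-4, 0, -1], [0, 0, 0]],
    [0.75, [-4, 0, -1], [0, 0, 0]],
    [0.75, [-4, 0, 0], [0, 0, 0]],
    [0.75, [-4, 0, 0], [0, 0, 0]],
    [0.75, [0, 0, 0], [0, 0, 0]],
    [0.75, [0, 0, 0], [0, 0, 0]]
  ]
}}

```text
time: 22.53
position: [0.4761, 0.0961, 0.1625]
eef_rot: [[0.229, -0.973, 0.0], [-0.973, -0.229, 0.0], [-0.0, -0.0, -1.0]]
wrist_force: [-0.2, 0.0, -0.7]
opening: 0.0107
gripper_force: 0.0
```

Run:
```python
from h import *
for n,box in(("top",(215,130,440,290)),("side",(225,130,410,300))):
    o,im=blobs(n,box=box);print(n)
    for b in o:print(b)
    if n=="top":cv2.imwrite("pics/j8.png",cv2.resize(im[120:280,220:440],None,fx=3.6,fy=3.6,interpolation=cv2.INTER_CUBIC)[:,:,::-1])
```

```text
top
(np.float64(260.3), np.float64(262.7), 82.5, [1, 213, 176], [0.365, 0.2022], [[366.0, 202.0], [34.0, 33.0], 19.0])
(np.float64(429.0), np.float64(272.8), 629.5, [30, 1, 254], [0.3207, -0.3639], [[322.0, -361.0], [79.0, 109.0], 89.0])
(np.float64(281.9), np.float64(257.8), 59.0, [139, 166, 114], [0.3801, 0.1296], [[380.0, 130.0], [29.0, 28.0], 58.0])
(np.float64(247.8), np.float64(234.0), 4177.5, [21, 30, 220], [0.4625, 0.2452], [[458.0, 260.0], [236.0, 399.0], 59.0])
(np.float64(398.5), np.float64(200.3), 2597.5, [20, 1, 254], [0.5692, -0.2742], [[630.0, -269.0], [361.0, 149.0], 5.0])
(np.float64(350.5), np.float64(143.5), 440.5, [74, 7, 194], [0.776, -0.1149], [[776.0, -115.0], [72.0, 91.0], 14.0])
side
(np.float64(232.9), np.float64(295.7), 114.5, [23, 185, 235], [0.6031, 0.4021], [[598.0, 394.0], [65.0, 29.0], 35.0])
(np.float64(341.6), np.float64(286.5), 106.0, [2, 191, 157], [0.3658, 0.2019], [[366.0, 202.0], [31.0, 37.0], 18.0])
(np.float64(271.3), np.float64(279.7), 372.5, [109, 192, 216], [0.5464, 0.2993], [[546.0, 299.0], [58.0, 80.0], 51.0])
(np.float64(350.5), np.float64(266.5), 87.0, [136, 126, 114], [0.3806, 0.1298], [[381.0, 130.0], [30.0, 37.0], 55.0])
(np.float64(295.8), np.float64(254.5), 92.0, [169, 97, 236], [0.5402, 0.188], [[540.0, 188.0], [32.0, 38.0], 48.0])
(np.float64(276.2), np.float64(242.5), 96.5, [26, 7, 238], [0.617, 0.1863], [[617.0, 186.0], [35.0, 39.0], 3.0])
(np.float64(292.7), np.float64(166.8), 296.5, [51, 12, 193], [0.7752, -0.1101], [[776.0, -111.0], [71.0, 91.0], 14.0])
(np.float64(251.2), np.float64(172.7), 490.0, [94, 19, 220], [0.8782, -0.0023], [[880.0, -13.0], [33.0, 301.0], 6.0])
(np.float64(357.5), np.float64(161.1), 4880.5, [23, 12, 226], [0.599, -0.2675], [[584.0, -275.0], [376.0, 366.0], 33.0])
```

View pics/j8.png

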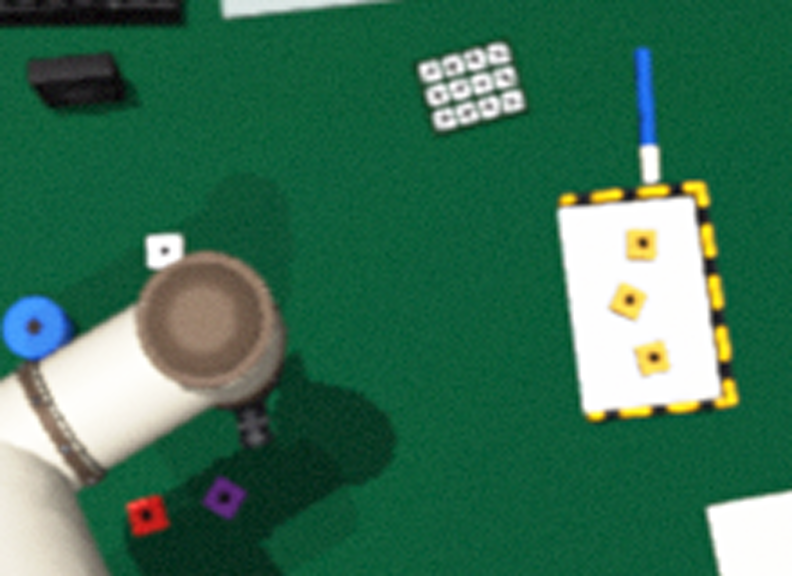

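All three brass blocks sit well inside the fence, at crop (642,243), (628,300) and (653,357). The nylon spacer and everything else I can see is where it started.

```bash
python3 -c "
from station import bot
print(bot.hand_in())"
```

```text
the job is handed in; nothing more can be done
None
```

I swept all three brass spacers into the fence, where they rest wholly inside its open side, left the nylon spacer and look-alikes in place, and handed the job in at about 23 s.

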